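Seat the keyed laser head in the engraver carriage

TASK

Fit the laser head with the round, single-tabbed foot into the collar on the engraver's carriage: turn it so that its tab lines up with the collar's keyway, lower it fully home so that it stands upright on the seat floor, and let go. Lower it in, do not drop it from above, and leave the other head, the one with the square foot, where it is.

Things in the scene. Friction and masses are not known exactly. Their poses are not given: they have to be found in the camera images.
- laser_head_center (a point): Loose laser head to fit, upright, 72 mm tall, 0.2-0.35 kg. Foot: aluminium round disc 56 mm across, 12 mm thick, with one equally thick tab 12 mm wide ending 40 mm from the axis. Above it a dark finned square heat sink 34 x 34 x 60 mm, sides parallel to x and y, to grip by any two opposite faces. Point: on the axis, half-way up (36 mm above the underside). z up, x along the tab.
- seat (a point): Floor centre of the aluminium collar on the fixed axis unit (grey plate 170 x 210 mm). Floor 22 mm above the table; rim, the unit's top, 18 mm above it. Opening 64 mm across; keyway on one side 24 mm wide, ending 46 mm from centre; the top 6 mm of the walls flare out 6 mm. z up, x along the keyway. Seated head: x along this x, centre 36 mm above this point, play 4 mm and about 10 degrees.
- square_head_center (a point): The other loose head, to be left alone: the same dark finned heat sink (34 x 34 x 60 mm) on a square aluminium foot 58 x 58 x 12 mm without a tab. 72 mm tall; this point lies on its axis half-way up. z up, x parallel to one side.

How it is judged (in metres and radians):
At the end, for the whole second after the job is handed in: The tabbed laser head stands in the collar, its centre within 12 mm sideways of the seat's axis and 36 mm (within 5 mm) above the seat floor, upright within 0.1 rad, its tab in the keyway (x axes within 0.35 rad), at rest and released; the square-footed head is within 30 mm of where it was (horizontal distance between laser_head_center and seat below 0.012 m and z of laser_head_center in the frame of seat between 0.031 and 0.041 m and angle between laser_head_center's own z axis and vertical below 0.1 rad and angle between the x axis of laser_head_center and the x axis of seat, either way round below 0.35 rad and linear speed of laser_head below 0.02 m/s and distance of square_head_center from where it was at the start of the episode below 0.03 m); the robot touches nothing.
It fails at once if the laser head is let go over the collar more than 30 mm above its seat (horizontal distance between laser_head_center and seat below 0.04 m and z of laser_head_center in the frame of seat above 0.066 m and contact force between the fingers and laser_head below 0.05 N).
It fails at once if the square-footed head is moved by more than 30 mm (distance of square_head_center from where it was at the start of the episode above 0.03 m).
It also fails if it takes over 42 s, if anything falls off the work surface, if the arm or the gripper's body presses on something with over 40 N, if the wrist force passes 120 N, or if a joint passes its speed limit or range.

ROBOT

A 6-joint arm with a two-finger parallel gripper is mounted at the origin on the work surface. World frame = base frame: x ahead of the robot, y to its left, z up, the work surface at z = 0. Lengths are in m, angles in degrees, forces in N, time in s.
With the tool pointing down it reaches from about 0.3 to 0.75 m from the base axis. Payload 8.5 kg.
Tool frame: the origin (TCP) lies midway between the tips of the shut fingers; the grasp point (between the pads) lies 19 mm behind it (arm.pinch_z is the distance from the TCP to the grasp point, in m); z points along the fingers, y is the direction in which the jaws open and shut (so a half turn about z gives the same grasp; the last joint's range is limited). The gripper opens to 85 mm and grips with 20 to 120 N. Pads are 22 mm wide; open, the fingers measure 114 mm over their backs; the gripper's body (76 mm by 85 mm) begins 54 mm behind the grasp point. The pads swing forward as they close: fully open they stand 13 mm farther back than shut.
Start: joints at [-81.95, 21.807, 74.336, -0, 83.858, -12.336], TCP at [0.192, -0.516, 0.195] pointing down, gripper open.
Joint ranges: [-178.18, 178.18], [-50.72, 133.34], [12.68, 142.11], [-81.47, 261.47], [9.98, 163.14], [-165.26, 165.26]. Speed limits (degrees/s): [136.94, 136.94, 180, 180, 180, 180].

INTERFACE

Orientations are given as [roll, pitch, yaw] about the fixed x, y, z axes, in that order (R = Rz(yaw) Ry(pitch) Rx(roll)).
In Python, from plant import arm gives the robot as it stands. The module is installed in compiled form; this text tells all that it offers.
- The arm moves only by the shell command python3 -m jog 'ROWS' [FORCE]. ROWS is text: rows parted by semicolons, each of 5 numbers parted by spaces: the shift along the tool's x, y, z in units of 20 mm (1.0 is 20 mm), then the turn about the tool's z in units of 5 degrees (1.0 is 5 degrees), then the closure, from 0 (fully open) to 1 (shut). A call has exactly 5 rows; each row shifts and turns the commanded pose from where the row before left it, along the tool's axes as they then stand; what a row does not reach is not made up. A row lasts 1/12 s, in which the tool goes at most 41.7 mm and 7.16 degrees, less where a joint would pass 70% of its speed; a pose out of reach is approached as far as the arm can. A call with a number of a shift or a turn outside -1 to 1 is refused whole. A call with a gripper value outside its range is refused whole. The fingers move at their own pace and stop on an object; FORCE is the grip in N (left out, the last holds). Time passes only in rows, so rows that do not move let the fingers close, or fill a call up. It gives the time, the measured TCP pose, the force and the opening at its end, in the units of the state.
- arm.sense(): the state, without advancing time (a new reading comes with each control period).
- arm.snapshot(name): name is "side" or "top"; returns the picture (384x512x3 uint8, blue, green, red); there is no depth.
- arm.camera_model(name): a dict with "camera_matrix" (3x3 intrinsics, pixels), "R" (3x3) and "t" (3): a world point X has camera coordinates R X + t. Camera axes: x right, y down, z forward; pixel columns grow to the right and rows downward; lengths in m; the calibration is good to about 2 mm. A picture is of the moment at which its call begins. camera_model takes no time and is no camera call.
- arm.finish_job(): hands the job in, once; it reports no verdict.
The state is a dict: "t": time; "qpos": joint angles; "joint_velocities": joint speeds; "joint_torque": joint torques, N m; "ee_pos": TCP position; "ee_rot": TCP orientation; "contact_force": force on the tool from outside, world axes, zero at the start; "torque": the same for the moment, N m; "opening": opening from 0.0 (shut) to 1.0 (fully open).
Only numpy, scipy, OpenCV 4.12 (cv2) and the standard library are available. Lean on these libraries where they do the work, as an engineer would, in place of code of your own. Each camera call takes 0.05 s, during which the arm holds its last target. There are 200 camera calls.

## Working session

There is one attempt and no reset: what is moved stays moved. The work goes in short steps, Python scripts to look and compute and a shell command to move; the robot and the scene stay as the last step left them, time stands still between calls to the robot, and variables do not carry over. Pictures are saved under pics/ and viewed, about 8 in all and at most 12, crops included, and the job is handed in when it is done.

```bash
mkdir -p pics
cat > h.py <<'E'
from plant import arm
import numpy as np, cv2
def ray(n,u,v,z):
    c=arm.camera_model(n);K=np.array(c["camera_matrix"]);R=np.array(c["R"]);t=np.array(c["t"])
    o=-R.T@t; d=R.T@np.linalg.inv(K)@[u,v,1]; return o+d*(z-o[2])/d[2]
def proj(n,X):
    c=arm.camera_model(n);p=np.array(c["camera_matrix"])@(np.array(c["R"])@np.array(X)+np.array(c["t"]));return p[:2]/p[2]
E
python3 - <<'E'
from h import *
for n in("top","side"):
    cv2.imwrite(f"pics/{n}0.png",arm.snapshot(n)); c=arm.camera_model(n); print(n,-np.array(c["R"]).T@c["t"],np.array(c["camera_matrix"])[0]); print(np.round(c["R"],2))
s=arm.sense();print(s["t"],s["ee_pos"],s["ee_rot"],s["opening"],s["contact_force"])
E
```

```text
top [0.43231034 0.01187543 0.80041266] [397.97284306   0.         263.05344065]
[[-0.01 -1.   -0.05]
 [-0.99  0.01 -0.13]
 [ 0.14  0.05 -0.99]]
side [0.26499077 0.63527438 0.42510465] [441.77430417   0.         259.76751295]
[[-0.91 -0.42  0.01]
 [-0.2   0.41 -0.89]
 [ 0.37 -0.81 -0.46]]
0.1 [ 0.19153006 -0.51525871  0.19469277] [-1.79928941e+02 -1.45988007e-02  2.03846730e+01] 0.9951182925665855 [-0.10399155 -0.74526458  0.25340359]
```

View pics/top0.png

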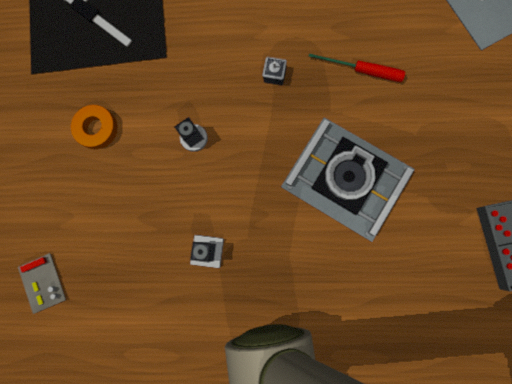

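View pics/side0.png

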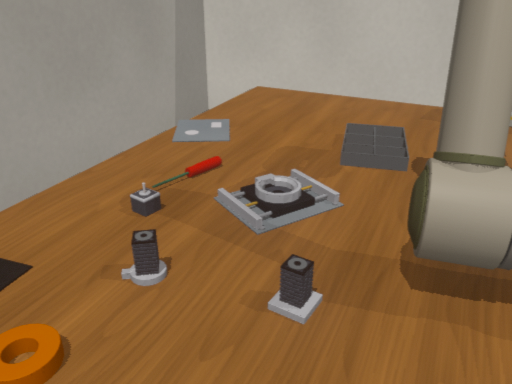

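The top view shows the round-foot head at about (190,133), the square-foot head at (205,251) and the collar at (350,175) with its keyway toward (372,153). In the side view the tab sticks out to the left at about (126,273). I'll zoom in next.

Run:
```python
from h import *
t=cv2.imread("pics/top0.png");s=cv2.imread("pics/side0.png")
f=lambda im,x,y,w,h,k:cv2.resize(im[y:y+h,x:x+w],None,fx=k,fy=k,interpolation=cv2.INTER_CUBIC)
a=f(t,160,105,66,50,6);b=f(t,310,135,66,50,6)   # 396x300
c=f(s,110,225,66,62,6)[:300];d=f(s,240,165,66,50,6)
cv2.imwrite("pics/m.png",np.vstack([np.hstack([a,b]),np.hstack([c,d])]))
```

```text
(no output)
```

View pics/m.png

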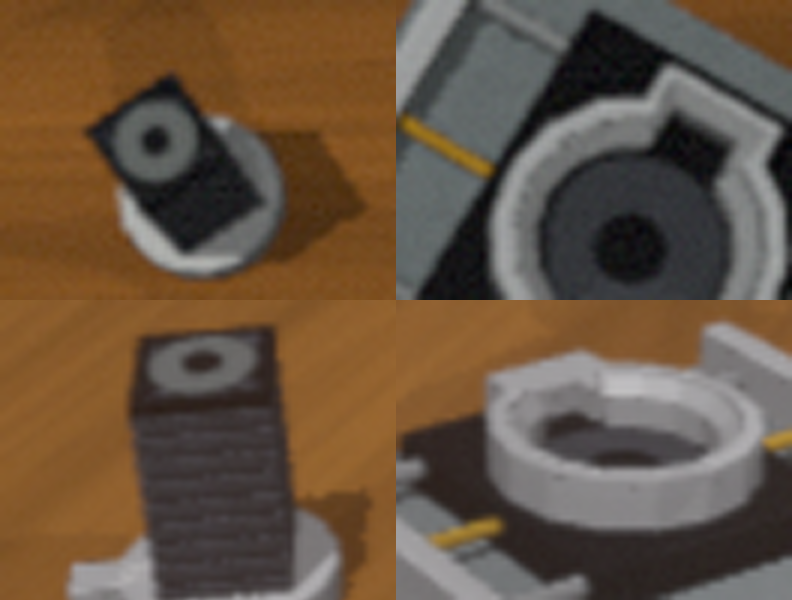

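Run:
```python
from h import *
np.set_printoptions(precision=4,suppress=True)
T=lambda u,v,z:ray("top",160+u/6,105+v/6,z)[:2]
B=lambda u,v,z:ray("top",310+(u-396)/6,135+v/6,z)[:2]
S=lambda u,v,z:ray("side",110+u/6,225+(v-300)/6,z)[:2]
D=lambda u,v,z:ray("side",240+(u-396)/6,165+(v-300)/6,z)[:2]
ang=lambda d:np.degrees(np.arctan2(d[1],d[0]))
h=T(155,140,.072);h2=S(203,362,.072);print("head",h,h2)
e=T(170,75,.072)-T(88,130,.072);print("edge",ang(e),np.linalg.norm(e)); e=T(88,130,.072)-T(187,250,.0);print(e)
tb=S(72,575,.012);print("tab",tb,tb-h,ang(tb-h),np.linalg.norm(tb-h),ang(S(72,575,.012)-h2))
s=B(630,248,.022);k=B(727,99,.04);print("seat",s,k,ang(k-s),np.linalg.norm(k-s)); e=B(780,130,.04)-B(675,68,.04);print(ang(e)+90)
print("sideseat",D(640,458,.022))
q=ray("top",202,252,.072);print("sq",q)
```

```text
head [0.6548 0.1946] [0.6557 0.1959]
edge -55.995185258863806 0.031445826064804935
[0.0214 0.0157]
tab [0.6878 0.2189] [0.0329 0.0242] 36.32923728623076 0.040888105453671574 35.56318942437889
seat [ 0.5661 -0.1191] [ 0.6112 -0.1487] -33.24894018126318 0.053945996759759876
-32.784938355606116
sideseat [ 0.5642 -0.1238]
sq [0.4212 0.1599 0.072 ]
```

Head at about (0.655, 0.195) with tab yaw about 35°. Seat at about (0.566, −0.120) with keyway yaw about −33°. I'll turn the tool to yaw 35° and go above the head.

```bash
python3 -m jog '0 0 0 -1 0; 0 0 0 -1 0; 0 0 0 -1 0; 0.5 -0.2 0 0 0; 0.9 -0.36 0 0 0' 60
for i in 1 2 3; do :; done
python3 -m jog '1 -0.4 0 0 0; 1 -0.4 0 0 0; 1 -0.4 0 0 0; 1 -0.4 0 0 0; 1 -0.4 0 0 0'
python3 -m jog '1 -0.4 0 0 0; 1 -0.4 0 0 0; 1 -0.4 0 0 0; 1 -0.4 0 0 0; 1 -0.4 0 0 0'
python3 -m jog '1 -0.4 0 0 0; 1 -0.4 0 0 0; 1 -0.4 0 0 0; 1 -0.4 0 0 0; 1 -0.4 0 0 0'
python3 -m jog '1 -0.4 0 0 0; 1 -0.4 0 0 0; 1 -0.4 0 0 0; 1 -0.4 0 0 0; 1 -0.4 0 0 0'
python3 -m jog '1 -0.4 0 0 0; 1 -0.4 0 0 0; 1 -0.4 0 0 0; 1 -0.4 0 0 0; 1 -0.4 0 0 0'
python3 -m jog '1 -0.4 0 0 0; 1 -0.4 0 0 0; 1 -0.4 0 0 0; 1 -0.4 0 0 0; 1 -0.4 0 0 0'
python3 -m jog '1 -0.4 0 0 0; 1 -0.4 0 0 0; 1 -0.4 0 0 0; 1 -0.4 0 0 0; 0.5 -0.2 0 0 0'
```

```text
t: 0.52
ee_pos: [0.2076, -0.4903, 0.1946]
ee_rot: [-180.0, -0.0, 35.1]
contact_force: [1.3, 0.0, -0.4]
opening: 1.001
t: 0.93
ee_pos: [0.2669, -0.3979, 0.1951]
ee_rot: [-180.0, -0.0, 35.2]
contact_force: [0.3, -0.4, -0.5]
opening: 1.001
t: 1.35
ee_pos: [0.3251, -0.3073, 0.1951]
ee_rot: [-180.0, -0.0, 35.2]
contact_force: [-0.4, 0.1, 1.0]
opening: 1.0
t: 1.77
ee_pos: [0.3832, -0.2168, 0.1951]
ee_rot: [-180.0, -0.0, 35.2]
contact_force: [0.3, 0.0, 0.2]
opening: 1.002
t: 2.18
ee_pos: [0.4414, -0.1263, 0.1951]
ee_rot: [-180.0, 0.0, 35.2]
contact_force: [0.5, -0.6, 0.3]
opening: 0.995
t: 2.6
ee_pos: [0.4997, -0.0359, 0.1951]
ee_rot: [-180.0, 0.0, 35.2]
contact_force: [0.1, -0.3, 0.8]
opening: 1.001
t: 3.02
ee_pos: [0.5579, 0.0546, 0.195]
ee_rot: [-180.0, 0.0, 35.2]
contact_force: [0.7, -0.2, -0.2]
opening: 1.003
t: 3.43
ee_pos: [0.6107, 0.1367, 0.1947]
ee_rot: [-180.0, 0.0, 35.3]
contact_force: [-0.7, -0.6, -0.3]
opening: 1.0
```

```bash
python3 -m jog '0.9 -0.3 0 0 0; 0.9 -0.3 0 0 0; 0.9 -0.3 0 0 0; 0.7 -0.2 0 0 0; 0 0 0 0 0'
python3 - <<'E'
from h import *
s=arm.sense();print(s["t"],s["ee_pos"],s["ee_rot"],s["qpos"])
a=arm.snapshot("top");b=arm.snapshot("side")
f=lambda im,x,y,w,h,k:cv2.resize(im[y:y+h,x:x+w],None,fx=k,fy=k,interpolation=cv2.INTER_CUBIC)
cv2.imwrite("pics/g1.png",np.hstack([f(a,110,80,130,150,3),f(b,80,100,130,150*1,3)*1]))
E
```

```text
t: 3.85
ee_pos: [0.6536, 0.1935, 0.1943]
ee_rot: [-180.0, 0.0, 35.4]
contact_force: [0.2, 0.0, -1.3]
opening: 0.999
3.85 [0.6535863  0.19349636 0.19429422] [-1.79956276e+02  2.97646682e-02  3.53821006e+01] [6.55476775e+00 3.58266280e+01 5.00777221e+01 2.40166485e-02
 9.41428081e+01 6.11744037e+01]
```

View pics/g1.png

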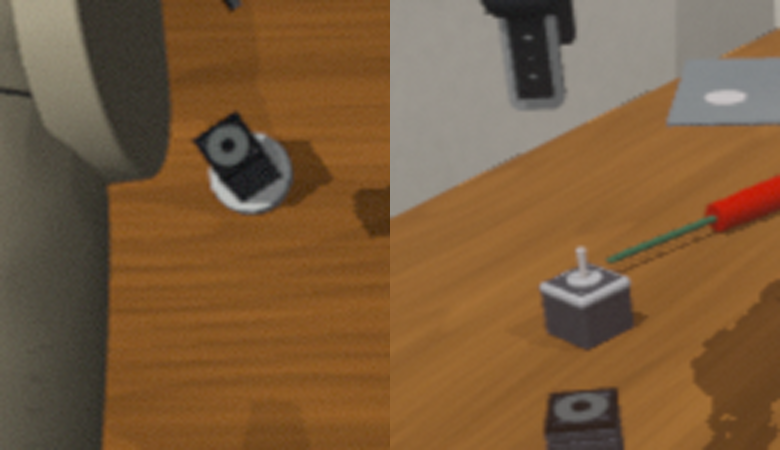

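```bash
python3 -c "
from h import *
P=arm.sense()['ee_pos'];print(proj('top',P),proj('side',P),P)
P[2]=.072;print(proj('top',P),proj('side',P))"
```

```text
[169.13957308 107.23807582] [137.41365278 158.35393167] [0.65277446 0.19162146 0.19477011]
[187.3731334  129.34585523] [147.21544335 234.39675001]
```

Both views match the predicted TCP (finger at side (128,135), head top at top (186,128)), so the tool is over the head to within about 2 mm. I'll lower it and grip.

```bash
python3 -m jog '0.1 0 0.8 0 0; 0.05 0 0.8 0 0; 0 0 0.8 0 0; 0 0 0.8 0 0; 0 0 0.8 0 0'
python3 -m jog '0 0 0.8 0 0; 0 0 0.8 0 0; 0 0 0.8 0 0; 0 0 0.8 0 0; 0 0 0.7 0 0'
python3 -m jog '0 0 0 0 0; 0 0 0 0 0.3; 0 0 0 0 0.6; 0 0 0 0 0.8; 0 0 0 0 0.8' 60
python3 -m jog '0 0 0 0 0.8; 0 0 0 0 0.8; 0 0 0 0 0.8; 0 0 0 0 0.8; 0 0 0 0 0.8'
```

```text
t: 4.37
ee_pos: [0.6551, 0.1924, 0.1149]
ee_rot: [180.0, 0.0, 35.3]
contact_force: [-0.0, 0.5, -0.8]
opening: 1.003
t: 4.78
ee_pos: [0.6549, 0.1923, 0.0366]
ee_rot: [-180.0, 0.0, 35.3]
contact_force: [0.7, -0.8, 0.2]
opening: 1.003
t: 5.2
ee_pos: [0.6562, 0.1934, 0.0384]
ee_rot: [180.0, -0.1, 35.4]
contact_force: [0.8, -0.5, -0.5]
opening: 0.453
t: 5.62
ee_pos: [0.6558, 0.1935, 0.0372]
ee_rot: [-180.0, -0.0, 35.4]
contact_force: [0.3, 0.6, -0.4]
opening: 0.2
```

The opening went to 0.2 (the commanded closure), where about 0.4 was expected on a 34 mm head, so I'll look.

Run:
```python
from h import *
a=arm.snapshot("top");b=arm.snapshot("side")
f=lambda im,x,y,w,h,k:cv2.resize(im[y:y+h,x:x+w],None,fx=k,fy=k,interpolation=cv2.INTER_CUBIC)
cv2.imwrite("pics/g2.png",np.hstack([f(a,130,80,130,150,3),f(b,80,150,130,150,3)]))
```

```text
(no output)
```

View pics/g2.png

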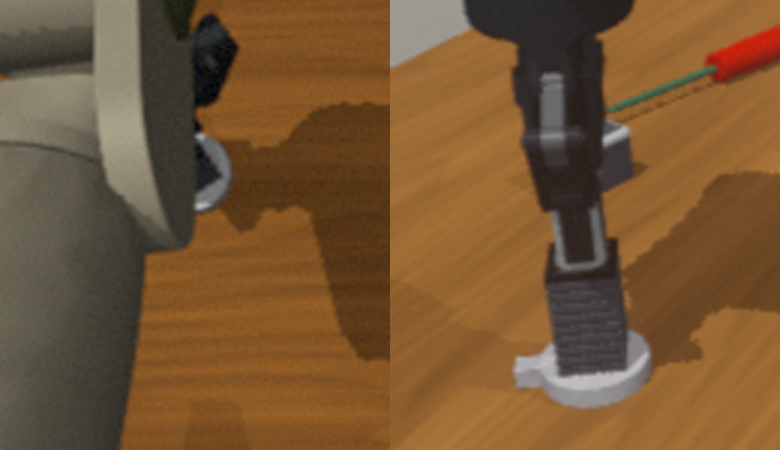

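The picture disagrees with the state. In the side view the fingertips end at about (143,240), at or above the head's top face, though ee_pos z says 0.037. I'll work out where they really are.

Run:
```python
from h import *
s=arm.sense();P=np.array(s["ee_pos"]);print(P,s["qpos"],s["contact_force"])
for off in(0,.012,.03):
  for z in(.037,.055,.065,.075,.085): print(off,z,proj("side",[P[0]-.58*off,P[1]+.82*off,z]).round(1))
print("head top",proj("side",[.655,.195,.072]))
# initial heights of fingers before descent: tip open at side (128,135)
for off in(.043,.055):
  for z in(.195,.208,.22,.235,.245): print(off,z,proj("side",[.653-.58*off,.1925+.82*off,z]).round(1))
```

```text
[0.65577817 0.19346002 0.03722183] [6.54019960e+00 4.26462284e+01 6.31016001e+01 1.55975564e-03
 7.42524856e+01 6.11520469e+01] [-0.379426    0.86581167 -0.53062806]
0 0.037 [147.4 253.9]
0 0.055 [146.1 244.1]
0 0.065 [145.3 238.5]
0 0.075 [144.6 232.8]
0 0.085 [143.8 227.1]
0.012 0.037 [147.1 258.4]
0.012 0.055 [145.7 248.4]
0.012 0.065 [145.  242.8]
0.012 0.075 [144.2 237.1]
0.012 0.085 [143.5 231.3]
0.03 0.037 [146.6 265.4]
0.03 0.055 [145.2 255.3]
0.03 0.065 [144.4 249.5]
0.03 0.075 [143.7 243.7]
0.03 0.085 [142.9 237.8]
head top [144.59683973 235.14174657]
0.043 0.195 [134.8 170.9]
0.043 0.208 [133.6 161.5]
0.043 0.22 [132.4 152.7]
0.043 0.235 [130.9 141.4]
0.043 0.245 [129.9 133.8]
0.055 0.195 [134.2 174.7]
0.055 0.208 [132.9 165.2]
0.055 0.22 [131.7 156.2]
0.055 0.235 [130.2 144.8]
0.055 0.245 [129.1 137. ]
```

The fingertips are really at about z 0.073, so ee_pos reads about 35 mm too deep; the earlier hover picture shows the same offset. I'll open, lower carefully and check again from the pictures.

```bash
python3 -m jog '0 0 -0.3 0 0.4; 0 0 0 0 0; 0 0 0 0 0; 0 0 0 0 0; 0 0 0 0 0'
python3 -m jog '0 0 0.4 0 0; 0 0 0.4 0 0; 0 0 0.4 0 0; 0 0 0.4 0 0; 0 0 0.3 0 0'
python3 - <<'E'
from h import *
a=arm.snapshot("top");b=arm.snapshot("side")
f=lambda im,x,y,w,h,k:cv2.resize(im[y:y+h,x:x+w],None,fx=k,fy=k,interpolation=cv2.INTER_CUBIC)
cv2.imwrite("pics/g3.png",np.hstack([f(a,150,70,100,115,4),f(b,95,175,100,115,4)]))
P=np.array(arm.sense()["ee_pos"]);print(P)
E
```

```text
t: 6.13
ee_pos: [0.6557, 0.1934, 0.0432]
ee_rot: [-180.0, 0.0, 35.4]
contact_force: [-0.1, 0.0, 0.4]
opening: 0.9
t: 6.55
ee_pos: [0.6552, 0.1934, 0.0035]
ee_rot: [-180.0, 0.1, 35.4]
contact_force: [0.4, -0.1, -0.5]
opening: 1.002
[0.65499242 0.19332671 0.00349107]
```

View pics/g3.png

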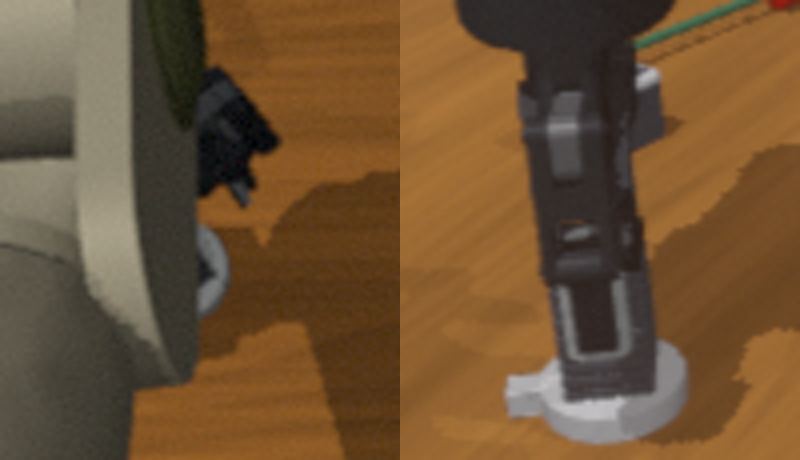

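The near fingertip is at side (143,264), in front of the sink's near face, and the far one is at top (211,121). That puts the open tips at about z 0.053, straddling the head. I'll go 4 mm lower and close.

```bash
python3 -m jog '0 0 0.2 0 0; 0 0 0 0 0.3; 0 0 0 0 0.6; 0 0 0 0 0.9; 0 0 0 0 0.9' 60
python3 -m jog '0 0 0 0 0.9; 0 0 0 0 0.9; 0 0 0 0 0.9; 0 0 0 0 0.9; 0 0 0 0 0.9'
```

```text
t: 7.07
ee_pos: [0.6559, 0.1935, 0.0016]
ee_rot: [180.0, -0.0, 35.4]
contact_force: [-2.4, 1.7, 1.8]
opening: 0.455
t: 7.48
ee_pos: [0.656, 0.1936, 0.0018]
ee_rot: [180.0, -0.0, 35.4]
contact_force: [-1.5, 0.5, 5.4]
opening: 0.388
```

Gripped (opening 0.388, about 33 mm). Next: lift, turn by −68° and go above the collar.

```bash
python3 -m jog '0 0 -0.4 0 0.9; 0 0 -0.8 0 0.9; 0 0 -1 0 0.9; 0 0 -1 0 0.9; 0 0 -1 0 0.9'
python3 -m jog '0 0 -0.5 0.8 0.9; 0 0 0 1 0.9; 0 0 0 1 0.9; 0 0 0 1 0.9; 0 0 0 1 0.9'
python3 -m jog '0 0 0 1 0.9; 0 0 0 1 0.9; 0 0 0 1 0.9; 0 0 0 1 0.9; 0 0 0 1 0.9'
python3 -m jog '0 0 0 1 0.9; 0 0 0 1 0.9; 0 0 0 1 0.9; 0 0 0 0.8 0.9; 0 0 0 0 0.9'
python3 -m jog '0.15 0.45 0 0 0.9; 0.26 0.85 0 0 0.9; 0.26 0.85 0 0 0.9; 0.26 0.85 0 0 0.9; 0.26 0.85 0 0 0.9'
python3 -m jog '0.26 0.85 0 0 0.9; 0.26 0.85 0 0 0.9; 0.26 0.85 0 0 0.9; 0.26 0.85 0 0 0.9; 0.26 0.85 0 0 0.9'
python3 -m jog '0.26 0.85 0 0 0.9; 0.26 0.85 0 0 0.9; 0.26 0.85 0 0 0.9; 0.26 0.85 0 0 0.9; 0.26 0.85 0 0 0.9'
```

```text
t: 7.9
ee_pos: [0.6553, 0.1931, 0.0856]
ee_rot: [-180.0, 0.1, 35.4]
contact_force: [0.1, -0.3, -2.8]
opening: 0.388
t: 8.32
ee_pos: [0.6554, 0.1931, 0.0948]
ee_rot: [180.0, 0.1, 11.1]
contact_force: [-0.1, -0.4, -2.4]
opening: 0.388
t: 8.73
ee_pos: [0.6554, 0.1931, 0.0947]
ee_rot: [179.9, 0.1, -13.9]
contact_force: [0.2, 0.6, -3.6]
opening: 0.393
t: 9.15
ee_pos: [0.6554, 0.1932, 0.0947]
ee_rot: [179.9, 0.1, -32.8]
contact_force: [-0.3, 0.9, -2.8]
opening: 0.39
t: 9.57
ee_pos: [0.6336, 0.1143, 0.0951]
ee_rot: [180.0, 0.0, -32.5]
contact_force: [0.6, -0.0, -2.9]
opening: 0.39
t: 9.98
ee_pos: [0.6097, 0.0287, 0.0952]
ee_rot: [180.0, 0.0, -32.5]
contact_force: [-0.3, 0.1, -2.5]
opening: 0.39
t: 10.4
ee_pos: [0.5856, -0.0569, 0.0952]
ee_rot: [180.0, 0.0, -32.5]
contact_force: [0.2, -0.7, -2.5]
opening: 0.39
```

```bash
python3 -m jog '0.25 0.85 0 0 0.9; 0.25 0.85 0 0 0.9; 0.25 0.85 0 0 0.9; 0.2 0.65 0.2 0 0.9; 0 0 0.5 0 0.9'
python3 - <<'E'
from h import *
np.set_printoptions(precision=4,suppress=True)
a=arm.snapshot("top");b=arm.snapshot("side");cv2.imwrite("pics/ts.png",a);cv2.imwrite("pics/ss.png",b)
f=lambda im,x,y,w,h,k:cv2.resize(im[y:y+h,x:x+w],None,fx=k,fy=k,interpolation=cv2.INTER_CUBIC)
cv2.imwrite("pics/g4.png",np.hstack([f(a,300,110,100,140,4),f(b,230,110,100,140,4)]))
P=np.array(arm.sense()["ee_pos"]);print(P,arm.sense()["ee_rot"])
E
```

```text
t: 10.82
ee_pos: [0.5678, -0.1225, 0.0819]
ee_rot: [180.0, -0.2, -32.7]
contact_force: [1.1, 0.3, -2.7]
opening: 0.392
[ 0.5668 -0.1195  0.0794] [179.9813   0.2057 -32.6273]
```

View pics/g4.png

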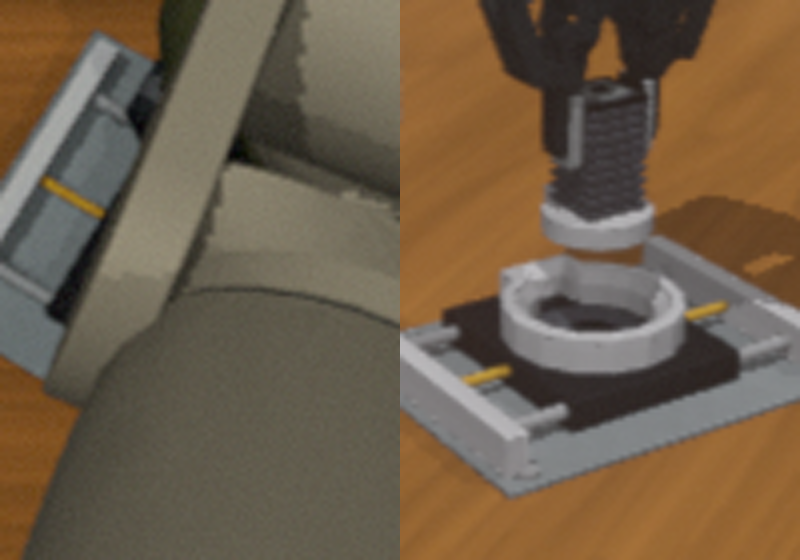

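The head hangs upright above the collar: foot centre at about u=279, rim centre at about u=278 in the side image. The tab is mostly hidden behind the sink, so I'll overlay the expected outlines to check position and yaw.

Run:
```python
from h import *
b=cv2.imread("pics/ss.png");k=7;x0,y0,w,h=258,125,57,85
c=cv2.resize(b[y0:y0+h,x0:x0+w],None,fx=k,fy=k,interpolation=cv2.INTER_CUBIC);o=c.copy()
def dr(pts,col):
    p=np.array([(proj("side",q)-[x0,y0]+.5)*k for q in pts]);cv2.polylines(o,[p.round().astype(int)],True,col,1)
def circ(cx,cy,r,z): return [[cx+r*np.cos(t),cy+r*np.sin(t),z] for t in np.linspace(0,6.28,60)]
def box(cx,cy,y,x1,x2,hw,z):
    C,S=np.cos(np.radians(y)),np.sin(np.radians(y)); return [[cx+C*a-S*d,cy+S*a+C*d,z] for a,d in((x1,-hw),(x2,-hw),(x2,hw),(x1,hw))]
H=(.567,-.120);zb=.079
for z in(zb,zb+.012): dr(circ(*H,.028,z),(0,255,0));dr(box(*H,-32.7,.027,.040,.006,z),(0,255,0))
dr(box(*H,-32.7,-.017,.017,.017,zb+.072),(0,255,0))
S=(.566,-.1195)
dr(circ(*S,.038,.040),(0,0,255));dr(circ(*S,.032,.022),(255,255,0));dr(box(*S,-33,.036,.052,.018,.040),(0,0,255))
cv2.imwrite("pics/g5.png",np.hstack([c,o]))
```

```text
(no output)
```

View pics/g5.png

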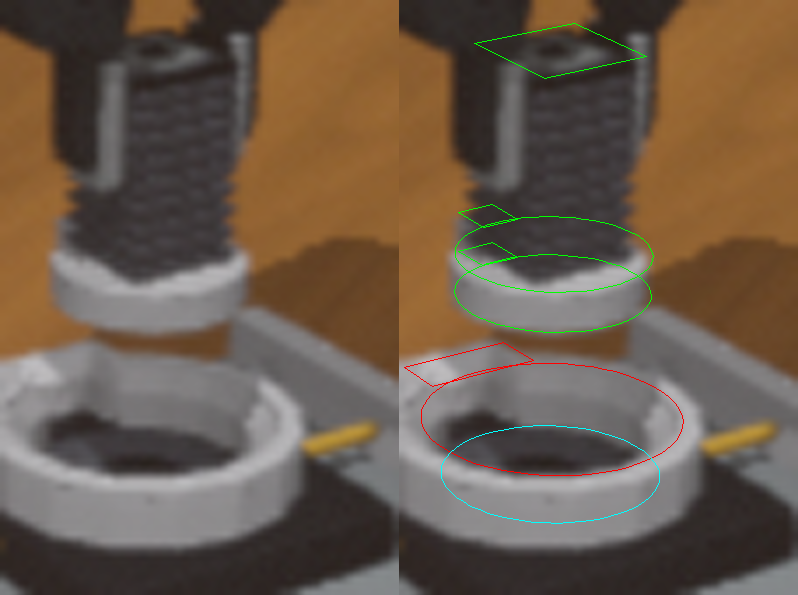

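The overlay fits the head within 1–2 mm. The tab peeks out at the left, at crop (62,228), as predicted for yaw −33°, and the collar lies about 1 mm to the image left of the head, within the 4 mm play. I'll lower slowly, watching the force.

```bash
python3 -m jog '0.03 -0.05 0.3 0 0.9; 0 0 0.4 0 0.9; 0 0 0.4 0 0.9; 0 0 0.4 0 0.9; 0 0 0 0 0.9'
python3 -m jog '0 0 0.15 0 0.9; 0 0 0.15 0 0.9; 0 0 0.15 0 0.9; 0 0 0.15 0 0.9; 0 0 0 0 0.9'
```

```text
t: 11.33
ee_pos: [0.5682, -0.1183, 0.0491]
ee_rot: [180.0, 0.2, -32.6]
contact_force: [0.1, 0.5, -2.9]
opening: 0.387
t: 11.75
ee_pos: [0.5688, -0.119, 0.0387]
ee_rot: [180.0, 0.0, -32.6]
contact_force: [-0.2, -0.0, -3.6]
opening: 0.392
```

```bash
python3 -m jog '0 0 0.1 0 0.9; 0 0 0.1 0 0.9; 0 0 0.1 0 0.9; 0 0 0.1 0 0.9; 0 0 0 0 0.9'
python3 -m jog '0 0 0.05 0 0.9; 0 0 0.05 0 0.9; 0 0 0.05 0 0.9; 0 0 0 0 0.9; 0 0 0 0 0.9'
```

```text
t: 12.17
ee_pos: [0.5689, -0.119, 0.0308]
ee_rot: [180.0, 0.0, -32.6]
contact_force: [-0.1, 0.9, -3.2]
opening: 0.393
t: 12.58
ee_pos: [0.569, -0.1191, 0.0282]
ee_rot: [-180.0, 0.0, -32.6]
contact_force: [0.0, -0.2, -2.9]
opening: 0.388
```

```bash
python3 -m jog '0 0 0.05 0 0.9; 0 0 0.05 0 0.9; 0 0 0.05 0 0.9; 0 0 0 0 0.9; 0 0 0 0 0.9'
python3 -m jog '0 0 0.04 0 0.9; 0 0 0.04 0 0.9; 0 0 0 0 0.9; 0 0 0 0 0.9; 0 0 0 0 0.9'
```

```text
t: 13.0
ee_pos: [0.569, -0.1191, 0.0252]
ee_rot: [180.0, 0.0, -32.6]
contact_force: [0.4, -0.1, -2.7]
opening: 0.39
t: 13.42
ee_pos: [0.5691, -0.1191, 0.0237]
ee_rot: [-180.0, -0.0, -32.6]
contact_force: [-0.7, 0.7, -0.3]
opening: 0.386
```

The force is coming off at z 0.0237, which is the grasp reading plus the 22 mm floor height. I'll go 0.6 mm more, release and lift away.

```bash
python3 -m jog '0 0 0.03 0 0.9; 0 0 0 0 0.9; 0 0 0 0 0.5; 0 0 0 0 0.3; 0 0 0 0 0'
python3 -m jog '0 0 0 0 0; 0 0 0 0 0; 0 0 0 0 0; 0 0 0 0 0; 0 0 0 0 0'
python3 -m jog '0 0 -0.4 0 0; 0 0 -0.7 0 0; 0 0 -1 0 0; 0 0 -1 0 0; 0 0 -1 0 0'
python3 -m jog '0 0 -1 0 0; 0 0 -1 0 0; 0 0 -1 0 0; -1 0 -0.5 0 0; -1 0 0 0 0'
python3 -m jog '-1 0 0 0 0; -1 0 0 0 0; -1 0 0 0 0; -1 0 0 0 0; -1 0 0 0 0'
python3 -m jog '-1 0 0 0 0; -1 0 0 0 0; -1 0 0 0 0; -0.5 0 0 0 0; 0 0 0 0 0'
python3 - <<'E'
from h import *
a=arm.snapshot("top");b=arm.snapshot("side")
f=lambda im,x,y,w,h,k:cv2.resize(im[y:y+h,x:x+w],None,fx=k,fy=k,interpolation=cv2.INTER_CUBIC)
cv2.imwrite("pics/g6.png",np.hstack([f(a,300,110,100,140,4),f(b,230,110,100,140,4)]))
cv2.imwrite("pics/tf.png",a);cv2.imwrite("pics/sf.png",b)
E
```

```text
t: 13.83
ee_pos: [0.5692, -0.1191, 0.023]
ee_rot: [-180.0, -0.0, -32.6]
contact_force: [-0.1, -0.2, 0.3]
opening: 0.772
t: 14.25
ee_pos: [0.5691, -0.1191, 0.023]
ee_rot: [-180.0, 0.0, -32.6]
contact_force: [-0.2, -0.2, -0.4]
opening: 0.994
t: 14.67
ee_pos: [0.569, -0.1191, 0.1065]
ee_rot: [-180.0, -0.0, -32.6]
contact_force: [0.1, 0.1, 0.5]
opening: 0.998
t: 15.08
ee_pos: [0.5361, -0.098, 0.1778]
ee_rot: [-179.9, -0.3, -32.6]
contact_force: [-0.0, 0.2, 0.6]
opening: 1.002
t: 15.5
ee_pos: [0.4502, -0.0431, 0.1756]
ee_rot: [-180.0, -0.0, -32.6]
contact_force: [0.4, 0.2, 0.1]
opening: 1.002
t: 15.92
ee_pos: [0.391, -0.0051, 0.1756]
ee_rot: [-180.0, -0.0, -32.6]
contact_force: [0.1, -0.1, -0.7]
opening: 1.004
```

View pics/g6.png

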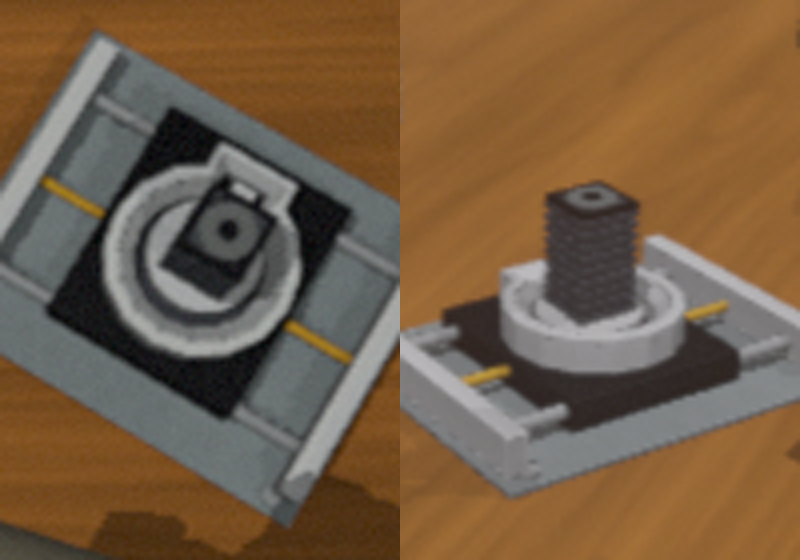

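The head stands upright in the collar and the tab is visible in the keyway at top crop (243,190). The top-face centre is at top (357.5,167.5) and side (278.7,158.7). A last check of height and of the square head follows.

Run:
```python
from h import *
np.set_printoptions(precision=4,suppress=True)
for z in(.088,.094,.100): print(z,ray("top",357.3,167.3,z)[:2],ray("side",278.5,158.6,z)[:2])
for n in("top","side"):
    a=cv2.imread(f"pics/{n}0.png").astype(int);b=cv2.imread(f"pics/{'t' if n=='top' else 's'}f.png").astype(int)
    s=np.s_[225:280,180:235] if n=="top" else np.s_[250:325,262:330]
    print(n,np.abs(a[s]-b[s]).mean())
s=arm.sense();print(s["t"],s["joint_velocities"],s["contact_force"])
```

```text
0.088 [ 0.5711 -0.1234] [ 0.5758 -0.1357]
0.094 [ 0.5699 -0.1222] [ 0.5703 -0.122 ]
0.1 [ 0.5687 -0.1211] [ 0.5647 -0.1083]
top 5.800110192837465
side 6.551764705882353
16.0167 [-0.4125  1.146  -0.7773 -0.0772 -0.0757 -0.0474] [ 0.7194 -0.4439 -0.4763]
```

Run:
```python
from h import *
a=cv2.imread("pics/top0.png");b=cv2.imread("pics/tf.png")
r=cv2.matchTemplate(b,a[232:272,186:228],cv2.TM_CCOEFF_NORMED);m=cv2.minMaxLoc(r);print(m[1],m[3],"was (186,232)")
if abs(m[3][0]-186)<4 and abs(m[3][1]-232)<4: print(arm.finish_job())
```

```text
0.9888505935668945 (186, 232) was (186,232)
the job is handed in; nothing more can be done
None
```

The tabbed head is standing in the collar with its tab in the keyway, released, and the job is handed in at about 16 s of the 42 s allowed. The hand-in gives no verdict, so what follows rests on my own checks.

- **Fit:** the two cameras' sight lines to the head's top centre agree to under 1 mm at z = 0.094 m, which is the fully seated height. That puts the head at (0.570, −0.122), about 5 mm from my initial estimate of the seat at (0.566, −0.119). This is within the 12 mm limit and about the play plus measuring error.
- **Tab and yaw:** the tab is visible in the keyway. The last tool yaw was −32.6°, against about −33° for the keyway.
- **Lowering:** I lowered it in small steps with no side force. The grip was opened only once the floor had taken the weight, then the arm was withdrawn.
- **Square head:** template matching in the top view shows no movement (0 px shift).

**Disagreement:** the reported TCP height was about 35 mm lower than the fingertips seen in the pictures. Because of this the first grasp closed on air just above the head, with no contact force. I corrected from the images and gripped on the second try. Lengths and turns were otherwise consistent.

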